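# Index the sample carousel and lock it

### The arm

A 7-joint arm with a two-finger parallel gripper is mounted at the origin on a cart in front of the work surface, level with it; the furniture and walls round the work are solid. World frame = base frame: x ahead of the robot, y to its left, z up, the work surface at z = 0. Lengths are in m, angles in rad, forces in N, time in s.
With the tool pointing down it reaches from about 0.35 to 0.775 m from the base axis. Payload 3.1 kg.
Tool frame: the origin (TCP) lies on the centre line of the jaws, within the pads' length; the fingertips stand 17 mm ahead of it and the grasp point (between the pads) lies 2 mm behind it; z points along the fingers, y is the line along which they close (so a half turn about z gives the same grasp; the last joint's range is limited). The gripper opens to 85 mm and grips with 20 to 120 N. Pads are 22 mm wide; open, the fingers measure 114 mm over their backs; the gripper's body (76 mm by 85 mm) begins 54 mm behind the grasp point. The pads swing forward as they close: fully open they stand 13 mm farther back than shut.
Start: joints at [1.135, 0.311, 0.014, 1.512, -0.004, 1.319, -0.027], TCP at [0.211, -0.508, 0.217] pointing down, gripper open.
Joint ranges: [-2.7, 2.7], [-0.3, 1.91], [-1.27, 1.3], [0.12, 2.57], [-1.44, 4.58], [0.2, 2.03], [-3.05, 3.05]. Speed limits (rad/s): [2.79, 2.79, 3.14, 3.14, 3.14, 3.14, 3.14].

### API

Orientations are given as [roll, pitch, yaw] about the fixed x, y, z axes, in that order (R = Rz(yaw) Ry(pitch) Rx(roll)).
In Python, from bench import env gives the robot as it stands.
- The arm moves only by the shell command python3 -m handwheel 'ROWS' [OPENING]. ROWS is JSON, a list of rows, each an object with "slide": the shift along the tool's x, y, z in cm, a list of three; "turn": the turn, a rotation vector about the tool's x, y, z in degrees, a list of three. In form: [{"slide": [tx, ty, tz], "turn": [wx, wy, wz]}, ...]. A call has 1 to 10 rows; each row shifts and turns the commanded pose from where the row before left it, along the tool's axes as they then stand; what a row does not reach is not made up. A row lasts 1/8 s, in which the tool goes at most 62.5 mm and 10.7 degrees, less where a joint would pass 70% of its speed; a pose out of reach is approached as far as the arm can. A call with a gripper value outside its range is refused whole. OPENING is the finger opening in cm, from 0 to 8.54, set as the call begins (- or left out, the last holds). The fingers move at their own pace and stop on an object; the grip force is fixed at half the most. Time passes only in rows, so rows that do not move let the fingers close. It gives the time, the measured TCP pose, the force, the opening and the grip force at its end, in the units of the state.
- env.get_obs(): the state, without advancing time (a new reading comes with each control period).
- env.grab_frame(name): name is "scene" or "side" or "wrist"; returns a dict with "color" (420x560x3 uint8, red, green, blue), "vfov" (degrees; the focal length in pixels is half the picture's height over the tangent of half this angle, whatever the lens; pixels are square), "cx", "cy" (the principal point, pixels), "R" (3x3) and "t" (3): a world point X has camera coordinates R X + t; the wrist camera has in their place "tool_from_camera" (4x4, takes a point from camera to tool coordinates, whose origin is the TCP and whose axes are the flange's). Camera axes: x right, y down, z forward; pixel columns grow to the right and rows downward; lengths in m; the calibration is good to about 2 mm. The wrist camera is an equidistant fisheye: a pixel r from the principal point sees the ray r / f radians off the axis. A picture is of the moment at which its call begins: read the wrist's pose just before it. There is no depth.
- env.hand_in(): hands the job in; it is judged then, once.
The state is a dict: "t": time; "joints": joint angles; "joint_vel": joint speeds; "effort": joint torques, N m; "position": TCP position; "orientation": TCP orientation; "wrist_force": force on the tool from outside, world axes, zero at the start; "ft_torque": the same for the moment, N m; "finger_gap": finger opening in m; "finger_force": force on a finger pad.
Only numpy, scipy, OpenCV 4.12 (cv2) and the standard library are available. Lean on these libraries where they do the work, as an engineer would, in place of code of your own. Each camera call takes 0.05 s, during which the arm holds its last target. There are 200 camera calls.

### The job

Turn the white sample carousel by pushing its blue rim studs until the notch in its edge faces the lock bolt, and let it come to rest there with the bolt still drawn back. Then push the bolt by its red post fully home into the notch, feel for its stop, and hold it pressed against its stop at about 10 N for half a second, never over 16 N on bolt or carousel, and let go. Leave the other things where they are.

Things in the scene. Friction and masses are not known exactly. Their poses are not given: they have to be found in the camera images.
- turntable: Fixed aluminium base plate, 150x150x8 mm; a 70 mm wide tongue runs along its own -y to 200 mm from the centre and carries the bolt guide. Origin on the turning axis, at worktop height; z up. Place and yaw differ from run to run.
- bridge (a point): Dark bridge with an orange line over the bolt, 31 mm wide, 96 to 103 mm from the turning axis, this point at its top, 42 mm above the worktop. Behind it two dark rails, 31 mm wide over all and 26 mm high, run out to 186 mm from the axis.
- carousel: Loose white disc, 160 mm diameter, 0.55 to 1.15 kg, resting on six pads, its short pivot pin (16 mm diameter, 10 mm deep) in a ring of the base with 1 mm play: it turns against friction (2 to 8 N at a stud) and stays where left. Origin on its axis at the pin's foot, 8 mm above the worktop; flat top 24 mm above the origin, 6 mm high cap amid it. Starts 0.7 rad or more from facing the bolt.
- stud (a point): Middle of the top of one of four upright blue studs, 14 mm diameter, 26 mm tall (32 to 58 mm above the worktop), on the carousel's rim 71 mm from the axis, at 45 (this one), 135, 225 and 315 degrees from its own x axis.
- notch (a point): Mouth of the one notch in the carousel's rim, on its own -y side, 80 mm from the axis, at mid rim height; 14 mm wide, 26 mm deep, rim from 20 to 32 mm above the worktop; orange patch inboard of it. It faces the bolt when it lies on the turntable's own -y axis.
- bolt: Steel lock bolt, an 11 mm wide bar with a round nose that slides along the turntable's own +y, toward the axis, in the guide, with about 3 N of friction, and stays where left. Its axes are the turntable's. It ends at a hard stop whose setting differs each run and is not marked: home is with the nose 71 to 57 mm from the axis, so it must be felt. Origin on the post's line, 25.5 mm above the worktop.
- nose (a point): Tip of the bolt's round nose, 56 mm ahead of the post's centre line, 25.5 mm above the worktop. At the start 82 to 101 mm from the turning axis (drawn back); it meets the rim at 80 mm. It centres the carousel if the notch is at most about 4 mm off; else it jams on the rim.
- bolt_post (a point): Middle of the top of the bolt's upright red post, 18 mm diameter, 39 mm tall (31 to 70 mm above the worktop); on the turntable's own -y axis, 138 to 157 mm from the turning axis at the start, 127 to 113 mm when home. Push it on its outer side, above 35 mm from the worktop to clear the rails.
- tube_rack: Blue rack for tubes, 48x125x55 mm, loose bystander; origin under its centre.
- purple_tube: Purple-capped blood tube, 16 mm x 84 mm, standing in the rack; bystander.
- red_tube: Red-capped blood tube, 17 mm x 84 mm, standing in the rack; bystander.
- red_vial: Small white vial with a red cap, 24 mm x 45 mm, loose bystander.
- green_vial: Small white vial with a green cap, 24 mm x 45 mm, loose bystander.
- timer: White bench timer with three buttons, 58x62x18 mm, loose bystander.

How it is judged:
By the outcome, as a careful person would: the job done as asked, in the order asked, and still so for the second after the job is handed in, with the robot touching nothing.
It also fails if it takes over 72 s, if anything falls off the work surface, if the arm or the gripper's body presses on something with over 40 N, if the wrist force passes 120 N, or if a joint passes its speed limit or range.

## Working session

There is one attempt and no reset: what is moved stays moved. The work goes in short steps, Python scripts to look and compute and a shell command to move; the robot and the scene stay as the last step left them, time stands still between calls to the robot, and variables do not carry over. Pictures are saved under pics/ and viewed, at most 10 in all, crops included, and the job is handed in when it is done.

```bash
mkdir -p pics; cat > h.py <<'E'
import numpy as np, cv2
from bench import env
from scipy.spatial.transform import Rotation as Ro
def grab(n,save=None):
    f=env.grab_frame(n)
    if save: cv2.imwrite('pics/'+save,f['color'][:,:,::-1])
    return f
def foc(f): return 210/np.tan(np.radians(f['vfov'])/2)
def ray(f,u,v,z):
    "fixed cam: pixel -> world at plane z"
    d=np.array([(u-f['cx'])/foc(f),(v-f['cy'])/foc(f),1]); R=np.array(f['R']);t=np.array(f['t'])
    o=-R.T@t; d=R.T@d; return o+d*(z-o[2])/d[2]
def wray(f,o_,u,v,z):
    "wrist cam"
    a=np.array([u-f['cx'],v-f['cy']]); r=np.hypot(*a); th=r/foc(f)
    d=np.r_[np.sin(th)*a/max(r,1e-9),np.cos(th)]
    T=np.array(f['tool_from_camera']); Rt=Ro.from_euler('xyz',o_['orientation']).as_matrix()
    o=np.array(o_['position'])+Rt@T[:3,3]; d=Rt@T[:3,:3]@d; return o+d*(z-o[2])/d[2]
def blobs(img,lo,hi,amin=15):
    h=cv2.cvtColor(img,cv2.COLOR_RGB2HSV); m=cv2.inRange(h,np.array(lo),np.array(hi))
    n,l,s,c=cv2.connectedComponentsWithStats(m)
    return [(int(s[i,4]),c[i].round(1).tolist(),s[i,:4].tolist()) for i in range(1,n) if s[i,4]>=amin]
E
python3 - <<'E'
from h import *
o=env.get_obs(); print(o)
a=[grab(n) for n in('scene','side','wrist')]
cv2.imwrite('pics/a.png',a[0]['color'][:,:,::-1]);cv2.imwrite('pics/b.png',a[1]['color'][:,:,::-1])
cv2.imwrite('pics/c.png',a[2]['color'][:,:,::-1])
for f in a[:2]:print(f['vfov'],-np.array(f['R']).T@f['t'])
print(a[2]['vfov'],a[2]['cx'],a[2]['cy'],a[2]['tool_from_camera'])
E
```

```text
{'t': 0.0, 'joints': array([ 1.13531568,  0.31172959,  0.01396697,  1.51309063, -0.00442765,
        1.31921439, -0.0272135 ]), 'joint_vel': array([-6.55341600e-04, -1.38796867e-03, -2.24300164e-05, -2.37366336e-04,
       -3.36932672e-04,  1.13624138e-03,  1.73295203e-03]), 'effort': array([-3.63438367e-04, -3.79908228e+01,  1.45749156e-01, -2.30592120e+01,
        1.21003870e-02,  1.36605054e-02, -4.14232872e-06]), 'position': array([ 0.21075438, -0.50716717,  0.21600536]), 'orientation': array([-3.13918239e+00,  6.36332518e-05,  3.93860780e-01]), 'wrist_force': array([-0.02713875,  0.51877496,  0.18358767]), 'ft_torque': array([ 0.00041678, -0.04110193, -0.08048479]), 'finger_force': 0.0, 'finger_gap': 0.08551011635858483}
54.95150575475775 [-0.26341204  0.47295193  0.96545667]
43.570877681045225 [-0.31463597 -1.24217132  0.86545928]
65.70646984690485 277.7250773302054 207.23266261801874 [[ 3.64256944e-04 -9.51607718e-01 -3.07315178e-01  7.84210015e-02]
 [ 9.99999828e-01  4.87977943e-04 -3.25746016e-04 -1.08701502e-03]
 [ 4.59945451e-04 -3.07315007e-01  9.51607732e-01 -1.57272769e-01]
 [ 0.00000000e+00  0.00000000e+00  0.00000000e+00  1.00000000e+00]]
```

View pics/a.png

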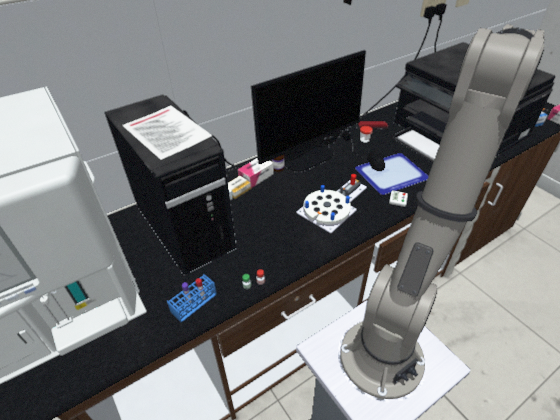

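View pics/b.png

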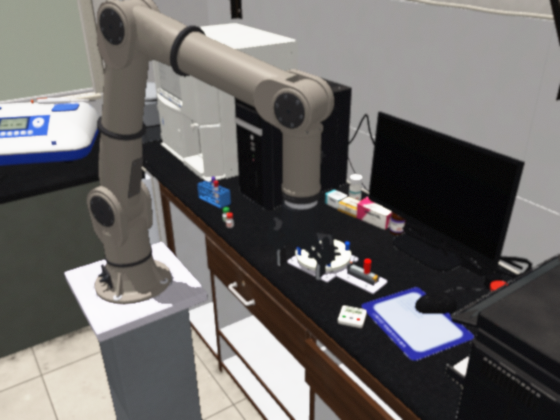

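The scene view shows the carousel at about (327,207) with blue studs and the red post at (353,179). In the side view it is at (325,258), partly behind the gripper, with the post at (367,265). Next I measure positions by colour.

```bash
python3 - <<'E'
from h import *
f=grab('scene');s=grab('side')
def crop(f,x0,y0,x1,y1,k): return cv2.resize(f['color'][y0:y1,x0:x1,::-1],None,fx=k,fy=k,interpolation=cv2.INTER_CUBIC)
A=crop(f,290,160,390,235,8);cv2.imwrite('pics/d.png',A)
for nm,q,b in(('scene',f,(290,165,375,235)),('side',s,(280,230,390,290))):
  im=np.zeros_like(q['color']);im[b[1]:b[3],b[0]:b[2]]=q['color'][b[1]:b[3],b[0]:b[2]]
  for c,lo,hi,z in(('blue',(100,120,60),(125,255,255),.045),('red0',(0,150,80),(6,255,255),.05),('red1',(172,150,80),(180,255,255),.05),('orange',(7,120,80),(22,255,255),.032)):
    for n,cc,bb in blobs(im,lo,hi,4): print(nm,c,n,cc,bb,ray(q,*cc,z)[:2].round(4))
E
```

```text
scene blue 115 [364.4, 174.3] [355, 165, 20, 23] [ 0.5376 -0.4261]
scene blue 29 [322.0, 187.7] [320, 185, 5, 7] [ 0.5661 -0.2511]
scene blue 25 [347.1, 198.6] [346, 195, 4, 8] [ 0.4716 -0.2859]
scene blue 20 [306.8, 204.1] [305, 201, 4, 7] [ 0.5277 -0.1556]
scene blue 26 [332.3, 215.3] [331, 212, 4, 8] [ 0.4364 -0.1918]
scene red0 44 [352.9, 178.6] [351, 174, 6, 11] [ 0.5382 -0.3701]
scene orange 5 [356.8, 179.8] [355, 179, 4, 3] [ 0.5406 -0.3938]
scene orange 6 [318.7, 212.3] [318, 211, 3, 3] [ 0.4835 -0.1729]
side blue 46 [347.2, 244.2] [344, 240, 7, 10] [ 0.5724 -0.244 ]
side blue 26 [298.3, 249.1] [296, 246, 5, 8] [ 0.4376 -0.1842]
side blue 4 [328.5, 264.5] [328, 264, 2, 2] [ 0.4607 -0.2971]
side red0 104 [366.8, 264.8] [363, 258, 9, 16] [ 0.5421 -0.3637]
side orange 21 [375.3, 277.3] [373, 274, 5, 7] [ 0.5395 -0.4029]
```

View pics/d.png

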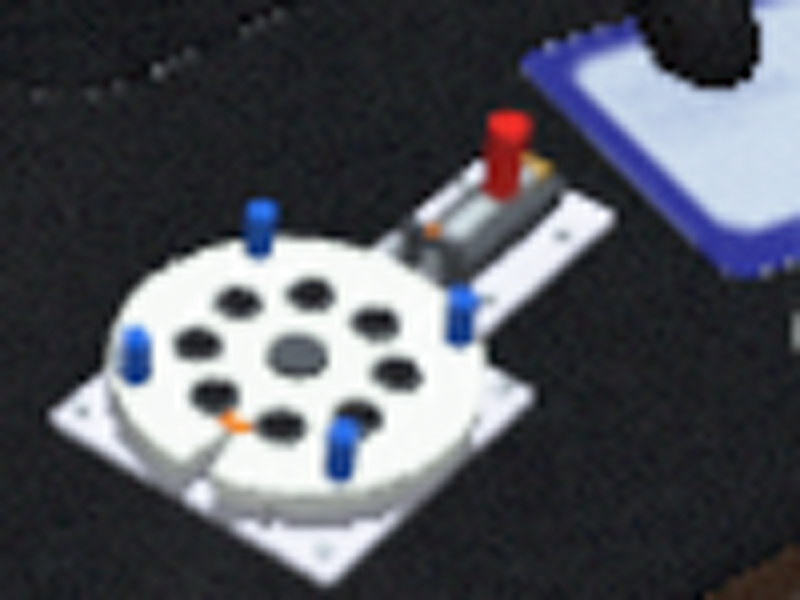

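View pics/c.png

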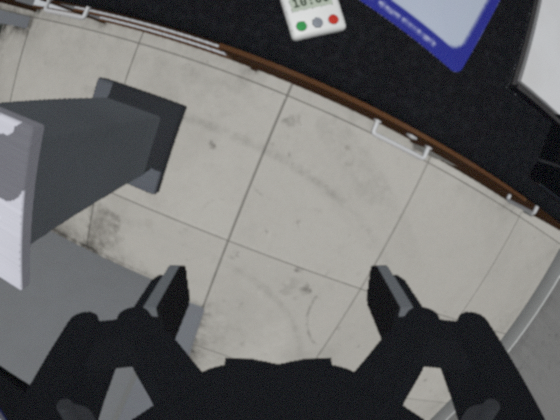

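The crop shows four studs, the orange notch patch facing away from the bolt (about half a turn to go), and the red post at scene (353,178). The wrist view sees mostly floor and the timer. Estimates: axis about (0.501,-0.220), bolt direction about -76°, notch about 111°. I will turn it counter-clockwise with the stud at 67°, and first move over the carousel for a closer look.

```bash
python3 -m handwheel '[{"slide":[5.15,-2.75,-0.4],"turn":[0,0,0]},{"slide":[5.15,-2.75,-0.4],"turn":[0,0,0]},{"slide":[5.15,-2.75,-0.4],"turn":[0,0,0]},{"slide":[5.15,-2.75,-0.4],"turn":[0,0,0]},{"slide":[5.15,-2.75,-0.4],"turn":[0,0,0]},{"slide":[5.15,-2.75,-0.4],"turn":[0,0,0]},{"slide":[5.15,-2.75,-0.4],"turn":[0,0,0]},{"slide":[0,0,0],"turn":[0,0,0]}]'
python3 -m handwheel '[{"slide":[0,0,0],"turn":[0,0,9.4]},{"slide":[0,0,0],"turn":[0,0,9.4]},{"slide":[0,0,0],"turn":[0,0,9.4]},{"slide":[0,0,0],"turn":[0,0,9.4]},{"slide":[0,0,0],"turn":[0,0,9.4]},{"slide":[0,0,0],"turn":[0,0,9.4]},{"slide":[0,0,0],"turn":[0,0,9.4]},{"slide":[0,0,0],"turn":[0,0,0]},{"slide":[0,0,0],"turn":[0,0,0]}]'
cat > look.py <<'E'
import sys
from h import *
o=env.get_obs();f=grab('wrist',sys.argv[1])
print(o['position'].round(4),o['orientation'].round(4),o['t'])
for c,lo,hi,z in(('blue',(100,120,60),(125,255,255),.045),('red',(0,150,80),(6,255,255),.07),('orange',(7,120,80),(22,255,255),.032)):
    for n,cc,bb in blobs(f['color'],lo,hi,25):
        print(c,n,cc,bb,wray(f,o,*cc,z)[:2].round(4))
E
python3 look.py e.png
```

```text
t: 1.25
position: [0.4735, -0.1852, 0.2454]
orientation: [-3.139, -0.004, 0.406]
wrist_force: [-0.5, -1.1, 0.4]
finger_gap: 0.0857
finger_force: 0.0
t: 2.38
position: [0.4698, -0.1922, 0.245]
orientation: [3.141, 0.0, -0.753]
wrist_force: [-0.7, 0.2, -0.8]
finger_gap: 0.0854
finger_force: 0.0
[ 0.4698 -0.1922  0.245 ] [ 3.1413e+00  1.0000e-04 -7.5300e-01] 2.375
blue 1830 [449.9, 23.7] [393, 0, 133, 53] [ 0.4695 -0.4713]
blue 109 [258.0, 79.6] [252, 74, 12, 12] [ 0.5619 -0.2493]
blue 113 [340.8, 121.5] [335, 116, 13, 12] [ 0.4671 -0.2846]
blue 133 [218.0, 162.2] [212, 155, 13, 16] [ 0.5269 -0.1536]
blue 141 [298.6, 200.3] [293, 193, 12, 15] [ 0.4319 -0.1894]
blue 162 [113.5, 379.4] [106, 367, 17, 30] [0.4066 0.2709]
red 293 [356.1, 26.7] [345, 17, 23, 21] [ 0.5346 -0.3621]
orange 268 [45.0, 110.9] [34, 87, 26, 50] [ 0.7533 -0.0276]
orange 119 [60.9, 110.7] [50, 87, 23, 49] [ 0.7308 -0.0466]
orange 56 [260.1, 177.5] [255, 174, 11, 8] [ 0.4798 -0.1732]
```

View pics/e.png

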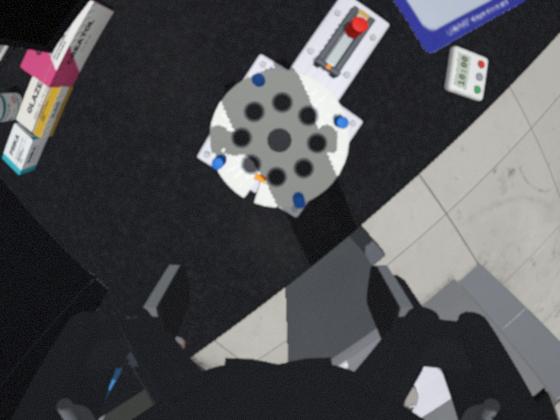

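The wrist view shows the carousel centred near (280,140) with studs at (258,80), (341,122), (218,162) and (299,200). The notch patch is at (260,178) and the post at (357,25). Stud radius checks out at 71.6 mm; the axis is about (0.498,-0.220), stud phase 65.4° and bolt direction -75.5°, so it needs about +174°.

```bash
python3 -m handwheel '[{"slide":[0.95,-1.38,2.9],"turn":[0,0,0]},{"slide":[0.95,-1.38,2.9],"turn":[0,0,0]},{"slide":[0.95,-1.38,2.9],"turn":[0,0,0]},{"slide":[0.95,-1.38,2.9],"turn":[0,0,0]},{"slide":[0.95,-1.38,2.9],"turn":[0,0,0]},{"slide":[0,0,0],"turn":[0,0,6.4]},{"slide":[0,0,0],"turn":[0,0,0]},{"slide":[0,0,0],"turn":[0,0,0]}]' 0
python3 -m handwheel '[{"slide":[0,0,0],"turn":[0,0,0]},{"slide":[0,0,0],"turn":[0,0,0]}]'
python3 -c "
from h import *
grab('wrist','f.png')"
```

```text
t: 3.42
position: [0.5522, -0.1745, 0.1006]
orientation: [-3.141, -0.001, -0.865]
wrist_force: [0.6, 0.3, 0.5]
finger_gap: 0.0002
finger_force: 0.0
t: 3.68
position: [0.5521, -0.1743, 0.1005]
orientation: [-3.141, -0.001, -0.866]
wrist_force: [-0.1, 0.0, 1.4]
finger_gap: -0.0
finger_force: 0.0
```

View pics/f.png

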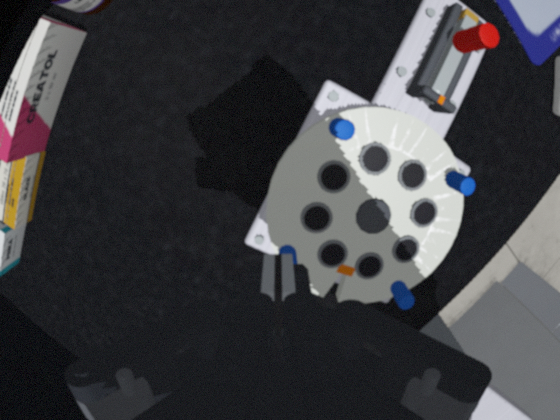

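The close view shows the bolt drawn back with the post at (475,38) and fingertips at (278,255), with the stud just past them at (288,250). I check that offset before descending.

```bash
cat > cal.py <<'E'
import sys
from h import *
o=env.get_obs();f=grab('wrist',sys.argv[1] if len(sys.argv)>1 else None)
im=f['color'];print(o['position'].round(4),o['orientation'].round(4),o['t'],o['wrist_force'].round(1))
P=[]
for n,cc,bb in blobs(im,(100,120,60),(125,255,255),25):
    p=wray(f,o,*cc,.047)[:2]
    if np.hypot(*(p-[.498,-.22]))<.085: P.append(p);print('stud',n,np.round(cc),p.round(4),np.degrees(np.arctan2(p[1]+.22,p[0]-.498)).round(1))
for nm,lo,hi,z in(('red',(0,150,80),(6,255,255),.055),('notchpatch',(7,120,80),(22,255,255),.032),('bridge',(7,120,80),(22,255,255),.042)):
  for n,cc,bb in blobs(im,lo,hi,25):
    p=wray(f,o,*cc,z)[:2];d=p-[.498,-.22]
    if np.hypot(*d)<.2: print(nm,n,np.round(cc),p.round(4),'r',np.hypot(*d).round(4),'ang',np.degrees(np.arctan2(d[1],d[0])).round(1))
E
python3 cal.py; python3 - <<'E'
from h import *
o=env.get_obs();f=grab('wrist');print(wray(f,o,288,250,.058))
E
```

```text
[ 0.552  -0.1742  0.1005] [-3.1413e+00 -6.0000e-04 -8.6600e-01] 3.725 [ 0.5 -0.3  0.3]
stud 388 [342. 128.] [ 0.5615 -0.2496] -24.9
stud 487 [462. 183.] [ 0.4662 -0.2849] -116.1
stud 140 [289. 252.] [ 0.5302 -0.1608] 61.5
stud 461 [402. 296.] [ 0.4321 -0.1898] 155.4
red 898 [478.  38.] [ 0.5344 -0.3679] r 0.1523 ang -76.2
notchpatch 81 [468.  15.] [ 0.5443 -0.3915] r 0.1776 ang -74.9
notchpatch 53 [441. 100.] [ 0.5173 -0.3199] r 0.1017 ang -79.1
notchpatch 130 [346. 270.] [ 0.4796 -0.173 ] r 0.0505 ang 111.3
bridge 81 [468.  15.] [ 0.5468 -0.3845] r 0.1716 ang -73.5
bridge 53 [441. 100.] [ 0.521  -0.3161] r 0.0988 ang -76.5
bridge 130 [346. 270.] [ 0.485  -0.1756] r 0.0462 ang 106.3
[ 0.53540953 -0.165426    0.058     ]
```

```bash
python3 -m handwheel '[{"slide":[0,0,1.5],"turn":[0,0,-0.6]},{"slide":[0,0,1.5],"turn":[0,0,0]},{"slide":[0,0,1.4],"turn":[0,0,0]},{"slide":[0,0,0],"turn":[0,0,0]},{"slide":[-0.4,0,0],"turn":[0,0,-3.2]},{"slide":[-0.4,0,0],"turn":[0,0,-3.2]},{"slide":[-0.25,0,0],"turn":[0,0,-2]},{"slide":[-0.25,0,0],"turn":[0,0,-2]},{"slide":[-0.25,0,0],"turn":[0,0,-2]}]'
python3 -m handwheel '[{"slide":[-0.25,0,0],"turn":[0,0,-2]},{"slide":[-0.25,0,0],"turn":[0,0,-2]},{"slide":[-0.25,0,0],"turn":[0,0,-2]}]'; python3 cal.py
```

```text
t: 4.95
position: [0.5409, -0.1633, 0.0562]
orientation: [-3.142, -0.0, -0.637]
wrist_force: [-1.0, -1.3, 0.9]
finger_gap: -0.0003
finger_force: 0.0
t: 5.32
position: [0.5345, -0.159, 0.0561]
orientation: [3.142, 0.0, -0.532]
wrist_force: [-0.6, 0.5, -0.0]
finger_gap: -0.0002
finger_force: 0.0
[ 0.5345 -0.159   0.0561] [ 3.1415  0.     -0.5324] 5.325 [-0.6  0.5 -0. ]
stud 726 [400. 126.] [ 0.5616 -0.2497] -25.0
stud 690 [496. 234.] [ 0.4665 -0.285 ] -115.9
stud 196 [279. 249.] [ 0.5337 -0.1591] 59.6
red 565 [546.  88.] [ 0.5401 -0.3539] r 0.1404 ang -72.5
notchpatch 124 [552.  64.] [ 0.5444 -0.3915] r 0.1777 ang -74.9
notchpatch 60 [506. 137.] [ 0.5163 -0.3235] r 0.1051 ang -80.0
notchpatch 185 [339. 292.] [ 0.4795 -0.1731] r 0.0504 ang 111.5
bridge 124 [552.  64.] [ 0.5475 -0.3808] r 0.1683 ang -72.9
bridge 60 [506. 137.] [ 0.521  -0.3166] r 0.0993 ang -76.6
bridge 185 [339. 292.] [ 0.4862 -0.1745] r 0.047 ang 104.5
```

```bash
python3 - <<'E'
from h import *
f=grab('wrist')
cv2.imwrite('pics/g.png',cv2.resize(f['color'][150:350,150:420,::-1],None,fx=2.9,fy=2.9))
E
```

```text
(no output)
```

View pics/g.png

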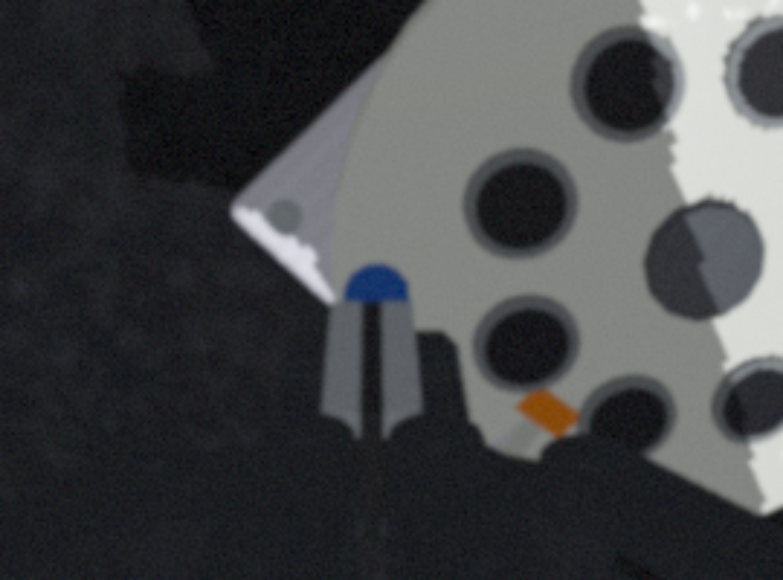

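The crop shows the stud's blue top right at the edge of the closed fingertips, yet there is no contact force. The pixel geometry suggests the tips may be higher than I assumed, so I check with the side camera.

```bash
python3 - <<'E'
from h import *
f=grab('side');p=env.get_obs()['position'];im=f['color'][:,:,::-1].copy()
k=8;x0,y0=270,215
A=cv2.resize(im[y0:y0+70,x0:x0+100],None,fx=k,fy=k,interpolation=cv2.INTER_CUBIC)
for z,c in((.039,(0,255,0)),(.056,(0,255,255)),(.074,(255,0,255))):
    q=np.array(f['R'])@np.array([p[0],p[1],z])+f['t'];u=f['cx']+foc(f)*q[0]/q[2];v=f['cy']+foc(f)*q[1]/q[2];print(z,u,v)
    cv2.circle(A,(int((u-x0+.5)*k),int((v-y0+.5)*k)),3,c,-1)
cv2.imwrite('pics/i.png',A)
E
```

```text
0.039 319.53349226234656 237.45726351206113
0.056 319.67461680602963 232.64592704936945
0.074 319.82561636633204 227.4979232268399
```

View pics/i.png

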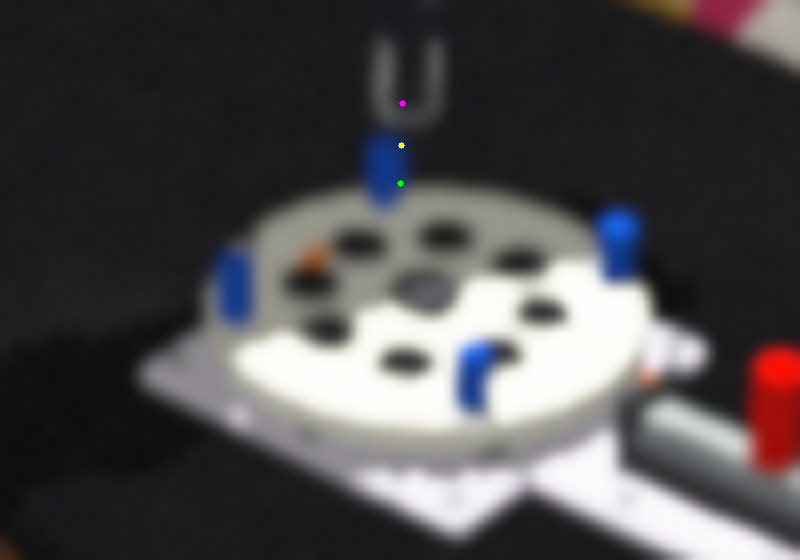

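The fingertip ends at crop row 125, about z≈0.065, so the closed tips stand roughly 10 mm above the TCP height rather than 17 mm below it. I back off, go about 22 mm lower in steps while watching force, and re-approach.

```bash
python3 -m handwheel '[{"slide":[1.1,0,0],"turn":[0,0,0]},{"slide":[1.1,0,0],"turn":[0,0,0]},{"slide":[0,0,0.8],"turn":[0,0,0]},{"slide":[0,0,0.5],"turn":[0,0,0]},{"slide":[0,0,0],"turn":[0,0,0]}]'; python3 -m handwheel '[{"slide":[0,0,0.5],"turn":[0,0,0]},{"slide":[0,0,0],"turn":[0,0,0]}]';python3 -m handwheel '[{"slide":[0,0,0.5],"turn":[0,0,0]},{"slide":[0,0,0],"turn":[0,0,0]}]'
python3 - <<'E'
from h import *
f=grab('side');p=env.get_obs()['position'];im=f['color'][:,:,::-1].copy()
k=8;x0,y0=270,215
A=cv2.resize(im[y0:y0+70,x0:x0+100],None,fx=k,fy=k,interpolation=cv2.INTER_CUBIC)
for z,c in((.032,(0,0,255)),(.042,(0,255,0)),(.052,(0,255,255))):
    q=np.array(f['R'])@np.array([p[0],p[1],z])+f['t'];u=f['cx']+foc(f)*q[0]/q[2];v=f['cy']+foc(f)*q[1]/q[2]
    cv2.circle(A,(int((u-x0+.5)*k),int((v-y0+.5)*k)),3,c,-1)
cv2.imwrite('pics/j.png',A)
E
```

```text
t: 6.1
position: [0.5526, -0.1698, 0.042]
orientation: [3.141, 0.002, -0.534]
wrist_force: [-0.3, -0.4, -0.3]
finger_gap: -0.0
finger_force: 0.0
t: 6.35
position: [0.5532, -0.1701, 0.0377]
orientation: [3.141, 0.001, -0.535]
wrist_force: [0.2, -0.4, -1.1]
finger_gap: 0.0002
finger_force: 0.0
t: 6.6
position: [0.5532, -0.1701, 0.0326]
orientation: [3.141, 0.001, -0.535]
wrist_force: [0.6, 0.2, 0.2]
finger_gap: 0.0002
finger_force: 0.0
```

View pics/j.png

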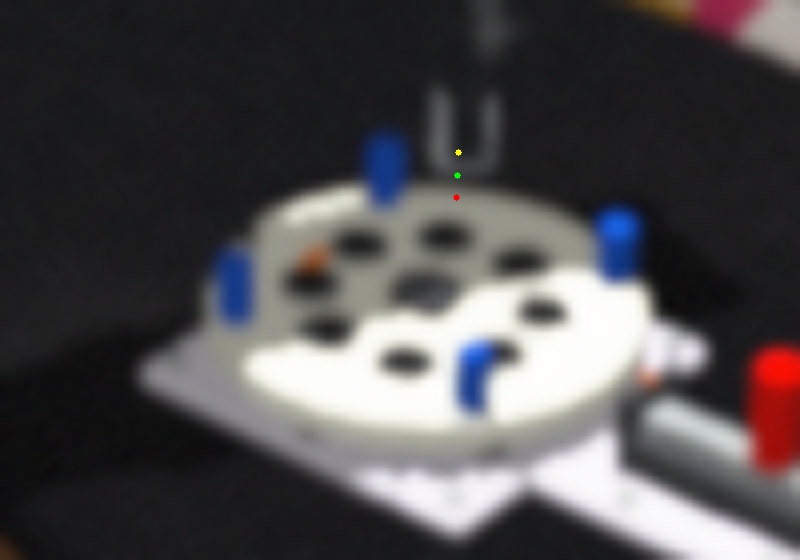

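The tip now ends at crop row 172 (z≈0.045), well below the stud top at 0.058. I approach gently and start the arc.

```bash
python3 -m handwheel '[{"slide":[-0.5,0,0.3],"turn":[0,0,0]},{"slide":[-0.3,0,0],"turn":[0,0,0]},{"slide":[-0.25,0,0],"turn":[0,0,0]},{"slide":[-0.25,0,0],"turn":[0,0,0]},{"slide":[-0.25,0,0],"turn":[0,0,0]}]'; python3 -m handwheel '[{"slide":[-0.25,0,0],"turn":[0,0,0]},{"slide":[-0.25,0,0],"turn":[0,0,0]},{"slide":[-0.15,0,0],"turn":[0,0,0]}]';python3 -m handwheel '[{"slide":[-0.3,0,0],"turn":[0,0,-2.4]},{"slide":[-0.3,0,0],"turn":[0,0,-2.4]},{"slide":[-0.3,0,0],"turn":[0,0,-2.4]}]'; python3 cal.py
```

```text
t: 7.28
position: [0.5412, -0.1628, 0.0304]
orientation: [-3.141, -0.002, -0.535]
wrist_force: [3.6, -1.2, -2.5]
finger_gap: -0.0002
finger_force: 1.4
t: 7.65
position: [0.5351, -0.1594, 0.0303]
orientation: [-3.142, -0.001, -0.535]
wrist_force: [3.1, -1.8, -0.7]
finger_gap: 0.0002
finger_force: 1.7
t: 8.02
position: [0.5269, -0.1549, 0.0303]
orientation: [3.142, -0.001, -0.406]
wrist_force: [3.9, -0.8, -0.5]
finger_gap: 0.0002
finger_force: 1.9
[ 0.5269 -0.1549  0.0303] [ 3.1415e+00 -8.0000e-04 -4.0620e-01] 8.025 [ 3.9 -0.8 -0.5]
stud 1048 [400. 135.] [ 0.5665 -0.2312] -9.3
stud 907 [519. 238.] [ 0.4839 -0.2893] -101.5
notchpatch 60 [539. 161.] [ 0.5159 -0.3258] r 0.1073 ang -80.4
bridge 60 [539. 161.] [ 0.5212 -0.3168] r 0.0995 ang -76.5
```

```bash
R='' ; python3 -m handwheel '[{"slide":[-0.4,0,0],"turn":[0,0,-3.2]},{"slide":[-0.4,0,0],"turn":[0,0,-3.2]},{"slide":[-0.4,0,0],"turn":[0,0,-3.2]},{"slide":[-0.4,0,0],"turn":[0,0,-3.2]},{"slide":[-0.4,0,0],"turn":[0,0,-3.2]},{"slide":[-0.4,0,0],"turn":[0,0,-3.2]},{"slide":[-0.4,0,0],"turn":[0,0,-3.2]},{"slide":[-0.4,0,0],"turn":[0,0,-3.2]},{"slide":[-0.4,0,0],"turn":[0,0,-3.2]},{"slide":[-0.4,0,0],"turn":[0,0,-3.2]}]'; python3 cal.py
```

```text
t: 9.32
position: [0.4883, -0.149, 0.0303]
orientation: [3.141, -0.001, 0.152]
wrist_force: [4.4, -2.0, -0.4]
finger_gap: 0.0001
finger_force: 1.9
[ 0.4883 -0.149   0.0303] [ 3.1407e+00 -1.4000e-03  1.5200e-01] 9.325 [ 4.4 -2.  -0.4]
stud 1070 [400. 136.] [ 0.5625 -0.1925] 23.1
stud 836 [518. 238.] [ 0.5233 -0.2851] -68.8
notchpatch 47 [544. 243.] [ 0.5182 -0.3295] r 0.1113 ang -79.6
bridge 47 [544. 243.] [ 0.5212 -0.3171] r 0.0998 ang -76.6
```

```bash
python3 -m handwheel '[{"slide":[-0.4,0,0],"turn":[0,0,-3.2]},{"slide":[-0.4,0,0],"turn":[0,0,-3.2]},{"slide":[-0.4,0,0],"turn":[0,0,-3.2]},{"slide":[-0.4,0,0],"turn":[0,0,-3.2]},{"slide":[-0.4,0,0],"turn":[0,0,-3.2]},{"slide":[-0.4,0,0],"turn":[0,0,-3.2]},{"slide":[-0.4,0,0],"turn":[0,0,-3.2]},{"slide":[-0.4,0,0],"turn":[0,0,-3.2]},{"slide":[-0.4,0,0],"turn":[0,0,-3.2]},{"slide":[-0.4,0,0],"turn":[0,0,-3.2]}]'; python3 -m handwheel '[{"slide":[-0.4,0,0],"turn":[0,0,-3.2]},{"slide":[-0.4,0,0],"turn":[0,0,-3.2]},{"slide":[-0.4,0,0],"turn":[0,0,-3.2]},{"slide":[-0.4,0,0],"turn":[0,0,-3.2]},{"slide":[-0.4,0,0],"turn":[0,0,-3.2]},{"slide":[-0.4,0,0],"turn":[0,0,-3.2]},{"slide":[-0.4,0,0],"turn":[0,0,-3.2]},{"slide":[-0.4,0,0],"turn":[0,0,-3.2]},{"slide":[-0.4,0,0],"turn":[0,0,-3.2]},{"slide":[-0.4,0,0],"turn":[0,0,-3.2]}]';python3 cal.py
```

```text
t: 10.62
position: [0.453, -0.1627, 0.0306]
orientation: [3.141, -0.003, 0.711]
wrist_force: [5.5, 0.1, -1.5]
finger_gap: 0.0003
finger_force: 2.0
t: 11.88
position: [0.4298, -0.1926, 0.0305]
orientation: [-3.142, -0.004, 1.271]
wrist_force: [4.3, 4.5, 1.5]
finger_gap: -0.0002
finger_force: 2.6
[ 0.4298 -0.1926  0.0305] [-3.1415 -0.0043  1.2707] 11.875 [4.3 4.5 1.5]
stud 1015 [412. 145.] [ 0.5066 -0.1495] 83.0
stud 866 [517. 254.] [ 0.5673 -0.2305] -8.6
red 82 [476. 416.] [ 0.5422 -0.3777] r 0.1638 ang -74.4
```

```bash
python3 -m handwheel '[{"slide":[-0.4,0.02,0],"turn":[0,0,-3.2]},{"slide":[-0.4,0.02,0],"turn":[0,0,-3.2]},{"slide":[-0.4,0.02,0],"turn":[0,0,-3.2]},{"slide":[-0.4,0,0],"turn":[0,0,-3.2]},{"slide":[-0.4,0,0],"turn":[0,0,-3.2]},{"slide":[-0.4,0,0],"turn":[0,0,-3.2]},{"slide":[-0.4,0,0],"turn":[0,0,-3.2]},{"slide":[-0.4,0,0],"turn":[0,0,-3.2]},{"slide":[-0.4,0,0],"turn":[0,0,-3.2]},{"slide":[-0.4,0,0],"turn":[0,0,-3.2]}]'; python3 cal.py;  python3 -m handwheel '[{"slide":[-0.4,0,0],"turn":[0,0,-3.2]},{"slide":[-0.4,0,0],"turn":[0,0,-3.2]},{"slide":[-0.4,0,0],"turn":[0,0,-3.2]},{"slide":[-0.4,0,0],"turn":[0,0,-3.2]},{"slide":[-0.4,0,0],"turn":[0,0,-3.2]},{"slide":[-0.3,0,0],"turn":[0,0,-2.4]}]'; python3 cal.py
```

```text
t: 13.18
position: [0.4249, -0.2301, 0.0298]
orientation: [-3.137, -0.008, 1.829]
wrist_force: [-2.3, 7.2, 6.7]
finger_gap: 0.0002
finger_force: 4.0
[ 0.4249 -0.2301  0.0298] [-3.1371 -0.0085  1.8293] 13.175 [-2.3  7.2  6.7]
stud 1029 [418. 151.] [ 0.4711 -0.1542] 112.2
stud 858 [516. 264.] [ 0.5638 -0.195 ] 20.8
t: 13.98
position: [0.4319, -0.2523, 0.0293]
orientation: [-3.137, -0.011, 2.149]
wrist_force: [-4.3, 5.4, 6.9]
finger_gap: 0.0001
finger_force: 3.7
[ 0.4319 -0.2523  0.0293] [-3.1369 -0.0106  2.1492] 13.975 [-4.3  5.4  6.9]
stud 1038 [418. 152.] [ 0.4525 -0.1657] 129.9
stud 858 [516. 266.] [ 0.5531 -0.1758] 38.7
```

```bash
python3 -m handwheel '[{"slide":[0,0,-0.3],"turn":[0,0,0]},{"slide":[0,0,0],"turn":[0,0,0]}]';  python3 -m handwheel '[{"slide":[-0.3,0,0],"turn":[0,0,-2.4]},{"slide":[-0.3,0,0],"turn":[0,0,-2.4]},{"slide":[-0.3,0,0],"turn":[0,0,-2.4]},{"slide":[-0.3,0,0],"turn":[0,0,-2.4]},{"slide":[-0.3,0,0],"turn":[0,0,-2.4]}]'; python3 cal.py
```

```text
t: 14.28
position: [0.4335, -0.2558, 0.0321]
orientation: [-3.138, -0.004, 2.146]
wrist_force: [-1.7, 3.0, -2.7]
finger_gap: -0.0003
finger_force: 1.4
t: 14.9
position: [0.4428, -0.269, 0.0322]
orientation: [-3.139, -0.004, 2.356]
wrist_force: [-3.3, 1.4, -2.1]
finger_gap: -0.0
finger_force: 1.6
[ 0.4428 -0.269   0.0322] [-3.1388 -0.0037  2.3558] 14.9 [-3.3  1.4 -2.1]
stud 1008 [409. 142.] [ 0.4395 -0.1798] 145.5
stud 870 [517. 250.] [ 0.5392 -0.1623] 54.5
```

```bash
python3 -m handwheel '[{"slide":[-0.2,0,0],"turn":[0,0,-1.6]},{"slide":[0,0,0],"turn":[0,0,0]},{"slide":[1,0,0],"turn":[0,0,0]},{"slide":[1,0,-2],"turn":[0,0,0]},{"slide":[0,0,-4],"turn":[0,0,0]},{"slide":[0,0,-5],"turn":[0,0,0]},{"slide":[-3,0,-5],"turn":[0,0,0]},{"slide":[-3,0,0],"turn":[0,0,0]},{"slide":[0,0,0],"turn":[0,0,0]},{"slide":[0,0,0],"turn":[0,0,0]}]'; python3 cal.py k.png
```

```text
t: 16.2
position: [0.4756, -0.2969, 0.1932]
orientation: [3.141, 0.0, 2.385]
wrist_force: [-0.5, -1.1, 0.0]
finger_gap: -0.0002
finger_force: 0.0
[ 0.4756 -0.2969  0.1932] [3.1412e+00 2.0000e-04 2.3845e+00] 16.2 [-0.5 -1.1  0. ]
stud 174 [340.  80.] [ 0.4384 -0.1822] 147.6
stud 233 [420. 143.] [ 0.5377 -0.1598] 56.6
stud 168 [278. 166.] [ 0.4596 -0.2808] -122.2
stud 216 [361. 223.] [ 0.5595 -0.2589] -32.3
notchpatch 82 [320. 190.] [ 0.5086 -0.269 ] r 0.0501 ang -77.8
notchpatch 27 [295. 232.] [ 0.5253 -0.3184] r 0.1021 ang -74.5
bridge 82 [320. 190.] [ 0.5057 -0.2681] r 0.0488 ang -80.9
bridge 27 [295. 232.] [ 0.5219 -0.316 ] r 0.0989 ang -76.0
```

View pics/k.png

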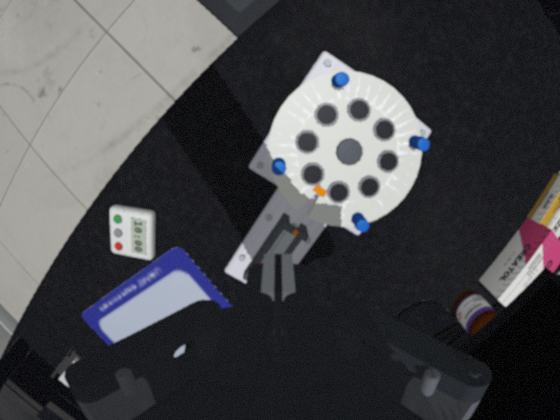

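The view shows the notch patch at (320,190) next to the bridge's orange line at (295,232), and the bolt still drawn back. The notch is at about -77.7° against the bolt line at -76.1°, so another ~2 mm at the stud is needed. I retrace the path and nudge.

```bash
python3 -m handwheel '[{"slide":[3,0,0],"turn":[0,0,0]},{"slide":[3,0,5],"turn":[0,0,0]},{"slide":[0,0,5],"turn":[0,0,0]},{"slide":[0,0,4],"turn":[0,0,0]},{"slide":[0,0,2],"turn":[0,0,0]},{"slide":[-0.8,0,0],"turn":[0,0,0]},{"slide":[-0.6,0,0],"turn":[0,0,0]},{"slide":[-0.3,0,0],"turn":[0,0,0]},{"slide":[-0.2,0,0],"turn":[0,0,0]},{"slide":[0,0,0],"turn":[0,0,0]}]'; python3 cal.py; python3 -m handwheel '[{"slide":[-0.15,0,0],"turn":[0,0,-0.8]},{"slide":[-0.15,0,0],"turn":[0,0,-0.8]},{"slide":[0,0,0],"turn":[0,0,0]}]'; python3 cal.py
```

```text
t: 17.5
position: [0.446, -0.2698, 0.0335]
orientation: [3.142, 0.001, 2.384]
wrist_force: [-0.3, -0.4, 0.1]
finger_gap: 0.0002
finger_force: 0.0
[ 0.446  -0.2698  0.0335] [3.1415e+00 7.0000e-04 2.3835e+00] 17.5 [-0.3 -0.4  0.1]
stud 981 [403. 141.] [ 0.4383 -0.1821] 147.6
stud 858 [514. 246.] [ 0.5371 -0.1603] 56.7
t: 17.92
position: [0.4462, -0.2703, 0.0328]
orientation: [-3.14, -0.004, 2.413]
wrist_force: [-3.5, 3.5, 5.4]
finger_gap: 0.0002
finger_force: 2.6
[ 0.4462 -0.2703  0.0328] [-3.1404 -0.0043  2.4125] 17.925 [-3.5  3.5  5.4]
stud 986 [408. 144.] [ 0.4383 -0.1821] 147.6
stud 853 [514. 252.] [ 0.537  -0.1604] 56.8
```

```bash
python3 -m handwheel '[{"slide":[-0.1,0,-0.1],"turn":[0,0,-0.5]},{"slide":[-0.1,0,0],"turn":[0,0,-0.5]}]'; python3 cal.py
```

```text
t: 18.23
position: [0.4484, -0.2724, 0.0333]
orientation: [-3.141, -0.002, 2.43]
wrist_force: [-2.3, 0.9, -2.7]
finger_gap: 0.0001
finger_force: 1.5
[ 0.4484 -0.2724  0.0333] [-3.1411e+00 -2.5000e-03  2.4299e+00] 18.225 [-2.3  0.9 -2.7]
stud 982 [403. 140.] [ 0.4364 -0.1849] 150.3
stud 867 [514. 246.] [ 0.5341 -0.1587] 59.5
```

```bash
python3 -m handwheel '[{"slide":[1,0,0],"turn":[0,0,0]},{"slide":[1,0,-2],"turn":[0,0,0]},{"slide":[0,0,-5],"turn":[0,0,0]},{"slide":[0,0,-5],"turn":[0,0,0]},{"slide":[0,0,-4],"turn":[0,0,8.8]},{"slide":[0,0,0],"turn":[0,0,8.8]},{"slide":[0,0,0],"turn":[0,0,8.8]},{"slide":[0,0,0],"turn":[0,0,8.8]},{"slide":[-4.5,1.65,0],"turn":[0,0,0]},{"slide":[-4.5,1.65,0],"turn":[0,0,0]}]';python3 -m handwheel '[{"slide":[-4.5,1.65,0],"turn":[0,0,0]},{"slide":[0,0,0],"turn":[0,0,0]},{"slide":[0,0,0],"turn":[0,0,0]}]'; python3 cal.py k2.png
```

```text
t: 19.52
position: [0.4895, -0.3409, 0.1955]
orientation: [3.14, 0.004, 1.815]
wrist_force: [0.3, -0.5, 1.0]
finger_gap: -0.0002
finger_force: 0.0
t: 19.9
position: [0.5154, -0.3782, 0.1944]
orientation: [3.14, -0.0, 1.815]
wrist_force: [-0.3, 0.3, -0.0]
finger_gap: 0.0001
finger_force: 0.0
[ 0.5154 -0.3782  0.1944] [ 3.1403e+00 -1.0000e-04  1.8153e+00] 19.9 [-0.3  0.3 -0. ]
stud 154 [247.  78.] [ 0.4623 -0.2825] -119.7
stud 173 [356.  78.] [ 0.5594 -0.2557] -30.1
red 348 [301. 185.] [ 0.5348 -0.3674] r 0.1519 ang -76.0
notchpatch 87 [301.  78.] [ 0.5107 -0.2683] r 0.0499 ang -75.3
notchpatch 27 [300. 128.] [ 0.5221 -0.3165] r 0.0995 ang -76.0
notchpatch 51 [298. 205.] [ 0.5407 -0.3939] r 0.179 ang -76.2
bridge 87 [301.  78.] [ 0.5102 -0.2693] r 0.0508 ang -76.1
bridge 27 [300. 128.] [ 0.5213 -0.316 ] r 0.0988 ang -76.4
bridge 51 [298. 205.] [ 0.5393 -0.391 ] r 0.1759 ang -76.4
```

```bash
python3 -m handwheel '[{"slide":[-1.5,1.05,3],"turn":[0,0,0]},{"slide":[-1.5,1.05,3],"turn":[0,0,0]},{"slide":[0,0,4],"turn":[0,0,0]},{"slide":[0,0,4],"turn":[0,0,0]},{"slide":[0,0,1.4],"turn":[0,0,0]},{"slide":[0,0,0],"turn":[0,0,0]},{"slide":[0,0,0],"turn":[0,0,0]}]'; python3 cal.py
```

```text
t: 20.82
position: [0.5441, -0.4035, 0.0427]
orientation: [3.139, 0.003, 1.815]
wrist_force: [0.6, -0.8, -0.5]
finger_gap: 0.0
finger_force: 0.0
[ 0.5441 -0.4035  0.0427] [3.1386e+00 3.0000e-03 1.8146e+00] 20.825 [ 0.6 -0.8 -0.5]
stud 310 [179.   5.] [ 0.4661 -0.2872] -115.4
stud 192 [378.   4.] [ 0.5581 -0.2633] -35.8
red 1723 [278. 201.] [ 0.5348 -0.3685] r 0.153 ang -76.1
notchpatch 33 [278.   0.] [ 0.5107 -0.2715] r 0.0531 ang -76.1
notchpatch 119 [277.  85.] [ 0.5215 -0.3159] r 0.0987 ang -76.2
notchpatch 206 [278. 233.] [ 0.541  -0.3933] r 0.1786 ang -76.1
bridge 33 [278.   0.] [ 0.5115 -0.2747] r 0.0564 ang -76.1
bridge 119 [277.  85.] [ 0.5216 -0.3165] r 0.0993 ang -76.2
bridge 206 [278. 233.] [ 0.5399 -0.3893] r 0.1744 ang -76.1
```

```bash
python3 -m handwheel '[{"slide":[0.4,0,0.2],"turn":[0,0,0]},{"slide":[0.3,0,0],"turn":[0,0,0]},{"slide":[0.25,0,0],"turn":[0,0,0]},{"slide":[0.2,0,0],"turn":[0,0,0]},{"slide":[0.2,0,0],"turn":[0,0,0]},{"slide":[0.2,0,0],"turn":[0,0,0]}]'; python3 -m handwheel '[{"slide":[0.2,0,0],"turn":[0,0,0]},{"slide":[0.2,0,0],"turn":[0,0,0]}]';python3 -m handwheel '[{"slide":[0.2,0,0],"turn":[0,0,0]},{"slide":[0.2,0,0],"turn":[0,0,0]}]';  python3 -m handwheel '[{"slide":[0.2,0,0],"turn":[0,0,0]},{"slide":[0.2,0,0],"turn":[0,0,0]}]'; python3 cal.py|grep -v notch
```

```text
t: 21.62
position: [0.5389, -0.3882, 0.0381]
orientation: [3.141, 0.001, 1.815]
wrist_force: [0.4, -1.7, 0.4]
finger_gap: 0.0002
finger_force: 1.4
t: 21.88
position: [0.5381, -0.3856, 0.0382]
orientation: [3.141, 0.002, 1.813]
wrist_force: [2.2, -2.2, -1.4]
finger_gap: 0.0004
finger_force: 1.7
t: 22.12
position: [0.5368, -0.3806, 0.0381]
orientation: [3.142, 0.001, 1.814]
wrist_force: [1.2, -3.6, -1.0]
finger_gap: 0.0
finger_force: 1.7
t: 22.38
position: [0.5358, -0.3763, 0.0381]
orientation: [-3.141, 0.0, 1.815]
wrist_force: [1.8, -2.8, -1.8]
finger_gap: 0.0003
finger_force: 1.7
[ 0.5358 -0.3763  0.0381] [-3.1414e+00  2.0000e-04  1.8145e+00] 22.375 [ 1.8 -2.8 -1.8]
stud 997 [392.  44.] [ 0.5599 -0.2556] -29.9
stud 969 [172.  48.] [ 0.4618 -0.2825] -120.1
red 1776 [281. 236.] [ 0.5318 -0.3561] r 0.1402 ang -76.1
bridge 393 [282.  45.] [ 0.5109 -0.2702] r 0.0518 ang -75.5
bridge 128 [280. 143.] [ 0.5216 -0.3159] r 0.0987 ang -76.2
```

```bash
python3 -m handwheel '[{"slide":[0.15,0,0],"turn":[0,0,0]},{"slide":[0.15,0,0],"turn":[0,0,0]}]';  python3 -m handwheel '[{"slide":[0.15,0,0],"turn":[0,0,0]},{"slide":[0.15,0,0],"turn":[0,0,0]}]'; python3 -m handwheel '[{"slide":[0.15,0,0],"turn":[0,0,0]},{"slide":[0.15,0,0],"turn":[0,0,0]}]'; python3 cal.py|grep -v notch
```

```text
t: 22.68
position: [0.5351, -0.3735, 0.0381]
orientation: [-3.141, 0.0, 1.814]
wrist_force: [0.7, -4.2, -0.0]
finger_gap: -0.0001
finger_force: 1.6
t: 22.92
position: [0.5344, -0.3705, 0.0381]
orientation: [-3.141, 0.0, 1.814]
wrist_force: [1.4, -3.2, -0.5]
finger_gap: -0.0003
finger_force: 1.6
t: 23.18
position: [0.5337, -0.368, 0.0381]
orientation: [-3.142, 0.001, 1.814]
wrist_force: [1.6, -4.3, -1.6]
finger_gap: -0.0003
finger_force: 2.3
[ 0.5337 -0.368   0.0381] [-3.1416e+00  7.0000e-04  1.8144e+00] 23.175 [ 1.6 -4.3 -1.6]
stud 988 [392.  62.] [ 0.56   -0.2555] -29.8
stud 960 [172.  66.] [ 0.4618 -0.2825] -120.1
red 1760 [281. 236.] [ 0.5296 -0.3478] r 0.1316 ang -76.1
bridge 396 [282.  61.] [ 0.5108 -0.2697] r 0.0514 ang -75.5
bridge 127 [280. 161.] [ 0.5216 -0.3159] r 0.0988 ang -76.2
```

```bash
for i in 1; do :; done; python3 -m handwheel '[{"slide":[0.1,0,0],"turn":[0,0,0]},{"slide":[0.1,0,0],"turn":[0,0,0]}]'|sed -n 2,4p; python3 -m handwheel '[{"slide":[0.1,0,0],"turn":[0,0,0]},{"slide":[0.1,0,0],"turn":[0,0,0]}]'|sed -n 2,4p; python3 -m handwheel '[{"slide":[0.1,0,0],"turn":[0,0,0]},{"slide":[0.1,0,0],"turn":[0,0,0]}]'|sed -n 2,4p; python3 cal.py|grep -v notch
```

```text
position: [0.5334, -0.3668, 0.0382]
orientation: [3.141, 0.002, 1.814]
wrist_force: [2.7, -4.2, -2.1]
position: [0.533, -0.3651, 0.0382]
orientation: [3.141, 0.002, 1.814]
wrist_force: [1.6, -4.8, -1.8]
position: [0.5325, -0.3632, 0.0382]
orientation: [3.141, 0.002, 1.814]
wrist_force: [1.5, -6.7, -1.2]
[ 0.5325 -0.3632  0.0382] [3.1410e+00 2.2000e-03 1.8137e+00] 23.975 [ 1.5 -6.7 -1.2]
stud 985 [391.  72.] [ 0.5595 -0.2557] -30.1
stud 961 [171.  76.] [ 0.4611 -0.2822] -120.6
red 1765 [281. 236.] [ 0.5284 -0.343 ] r 0.1267 ang -76.1
bridge 400 [281.  70.] [ 0.5103 -0.2693] r 0.0508 ang -76.0
bridge 124 [280. 171.] [ 0.5217 -0.316 ] r 0.0988 ang -76.1
```

```bash
python3 -m handwheel '[{"slide":[0.1,0,0],"turn":[0,0,0]}]'|sed -n 2,4p; python3 -m handwheel '[{"slide":[0.1,0,0],"turn":[0,0,0]}]'|sed -n 2,4p; python3 -m handwheel '[{"slide":[0,0,0],"turn":[0,0,0]}]'|sed -n 2,4p; python3 cal.py|grep -v notch
```

```text
position: [0.5323, -0.3624, 0.0382]
orientation: [3.141, 0.002, 1.814]
wrist_force: [2.0, -6.9, -2.1]
position: [0.5323, -0.3625, 0.0383]
orientation: [3.141, 0.004, 1.813]
wrist_force: [3.6, -7.5, -3.4]
position: [0.5323, -0.3625, 0.0383]
orientation: [3.141, 0.004, 1.813]
wrist_force: [2.9, -7.0, -2.8]
[ 0.5323 -0.3625  0.0383] [3.1405 0.004  1.813 ] 24.4 [ 2.9 -7.  -2.8]
stud 989 [391.  74.] [ 0.5595 -0.2558] -30.2
stud 966 [170.  77.] [ 0.461  -0.2822] -120.8
red 1742 [281. 236.] [ 0.5282 -0.3422] r 0.1259 ang -76.1
bridge 402 [281.  72.] [ 0.5102 -0.2693] r 0.0508 ang -76.1
bridge 126 [280. 173.] [ 0.5217 -0.316 ] r 0.0989 ang -76.2
```

```bash
python3 -m handwheel '[{"slide":[0.1,0,0],"turn":[0,0,0]},{"slide":[0,0,0],"turn":[0,0,0]}]'|sed -n 2,4p; python3 - <<'E'
from h import *
for i in range(4):
    f=grab('wrist');o=env.get_obs();print(o['position'].round(4),o['wrist_force'].round(1),(o['wrist_force'][:2]@[-.242,.970]).round(1))
E
```

```text
position: [0.5323, -0.3624, 0.0383]
orientation: [3.14, 0.005, 1.813]
wrist_force: [3.5, -8.0, -4.2]
[ 0.5323 -0.3624  0.0383] [ 3.1 -8.4 -3.3] -8.9
[ 0.5323 -0.3625  0.0383] [ 3.4 -7.8 -3.7] -8.4
[ 0.5323 -0.3625  0.0383] [ 4.6 -7.4 -3.5] -8.3
[ 0.5323 -0.3624  0.0383] [ 3.8 -8.4 -3.5] -9.1
```

```bash
python3 -m handwheel '[{"slide":[0.12,0,0],"turn":[0,0,0]},{"slide":[0,0,0],"turn":[0,0,0]}]'|sed -n 2,4p; python3 - <<'E'
from h import *
for i in range(4):
    f=grab('wrist');o=env.get_obs();print(o['position'].round(4),o['wrist_force'].round(1),(o['wrist_force'][:2]@[-.242,.970]).round(1))
E
```

```text
position: [0.5323, -0.3624, 0.0384]
orientation: [3.139, 0.007, 1.812]
wrist_force: [5.2, -8.8, -5.0]
[ 0.5322 -0.3624  0.0383] [ 4.5 -9.8 -3.9] -10.6
[ 0.5323 -0.3624  0.0384] [ 4.6 -9.4 -4.5] -10.2
[ 0.5323 -0.3624  0.0384] [ 4.5 -8.8 -4.7] -9.6
[ 0.5323 -0.3624  0.0384] [ 4.5 -9.4 -4.1] -10.3
```

Axial force is about 10.2 N and the post is not moving, so it is on its stop. I hold, then release and retreat.

```bash
python3 -m handwheel '[{"slide":[0,0,0],"turn":[0,0,0]},{"slide":[0,0,0],"turn":[0,0,0]},{"slide":[0,0,0],"turn":[0,0,0]},{"slide":[0,0,0],"turn":[0,0,0]},{"slide":[0,0,0],"turn":[0,0,0]},{"slide":[0,0,0],"turn":[0,0,0]}]'|sed -n 2,4p; python3 -m handwheel '[{"slide":[-0.5,0,0],"turn":[0,0,0]},{"slide":[-1,0,0],"turn":[0,0,0]},{"slide":[-1.5,0,0],"turn":[0,0,0]},{"slide":[0,0,-4],"turn":[0,0,0]},{"slide":[0,0,-4],"turn":[0,0,0]},{"slide":[0,0,-4],"turn":[0,0,0]},{"slide":[0,0,-3],"turn":[0,0,0]},{"slide":[0,0,0],"turn":[0,0,0]},{"slide":[0,0,0],"turn":[0,0,0]}]'; python3 cal.py
```

```text
position: [0.5323, -0.3624, 0.0383]
orientation: [3.139, 0.007, 1.812]
wrist_force: [4.9, -9.7, -4.8]
t: 27.22
position: [0.5381, -0.3857, 0.1869]
orientation: [-3.14, -0.002, 1.816]
wrist_force: [-0.1, -0.5, -0.4]
finger_gap: 0.0001
finger_force: 0.0
[ 0.5381 -0.3857  0.1869] [-3.1401e+00 -2.5000e-03  1.8158e+00] 27.225 [-0.1 -0.5 -0.4]
stud 177 [224.  65.] [ 0.4615 -0.282 ] -120.5
stud 185 [336.  63.] [ 0.5589 -0.256 ] -30.6
red 337 [280. 146.] [ 0.5284 -0.3423] r 0.1261 ang -76.0
notchpatch 88 [280.  64.] [ 0.5099 -0.2684] r 0.0498 ang -76.1
notchpatch 28 [279. 115.] [ 0.5215 -0.3165] r 0.0994 ang -76.3
notchpatch 139 [280. 193.] [ 0.5405 -0.3909] r 0.1761 ang -76.0
bridge 88 [280.  64.] [ 0.5102 -0.2697] r 0.0512 ang -76.2
bridge 28 [279. 115.] [ 0.5214 -0.3163] r 0.0991 ang -76.3
bridge 139 [280. 193.] [ 0.5398 -0.3883] r 0.1734 ang -76.0
```

```bash
python3 -c "
from bench import env
print(env.hand_in())"
```

```text
the job is handed in; nothing more can be done
None
```

The carousel notch now faces the bolt. The bolt was pushed in until it stopped moving and held there at about 10 N along its axis for over half a second (about 12 N in all), then released, and the job was handed in at about 27 s; the judge returned no verdict.

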